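# Open the leak-test rig's air stop valve to its stop and ease it back a quarter turn

### The job

Open the air stop valve on the leak-test rig fully: turn its handwheel counter-clockwise, letting your hand rise with it, until you feel the stem come up against its stop, and do not force it there. Then ease the wheel back clockwise by a quarter turn so that it cannot seize open, and let go. Leave the other things on the bench where they are.

Things in the scene. Friction and masses are not known exactly. Their poses are not given: they have to be found in the camera images.
- wheel_hub (a point): Handwheel of the air stop valve: dark cast-iron wheel, level, the only wheel on the rig. Point: on the stem axis at mid-height of spokes and rim, 190 to 215 mm above the bench; z up, x along one of three equal spokes 120 deg apart, turning with the wheel. Rim 133 mm outside, 107 mm inside, 13 mm thick. Hub 24 mm dia, from 11 mm below to 20 mm above the point. Turning counter-clockwise raises it 12 mm a turn.
- spoke_mid (a point): Middle of that spoke, 32 mm from the stem axis, axes as the hub's. Spokes 10 mm wide, 9 mm high, 41 mm free length from hub to rim; open below for 25 mm except for the 15 mm stem. Turning takes a steady 0.2 N m (6 N here) either way; the wheel stays where it is left. At the stop it winds up springily, 7 degrees at 1 N m (31 N here); more than that, at any time, strains the stem.
- rig: Leak-test rig fixed to the bench: grey plate 170 x 375 mm with bronze globe valve, gauge (top 157 mm high) and test pot (125 mm) in line along its y. Origin on the bench under the stem; z up, y towards gauge and pot. The valve starts part open, 0.4 to 0.75 turn short of its stop. The stop is inside, unmarked, at a height that differs each time: there the resistance climbs steeply.
- torch_a: Orange hand torch 150 mm long, lying; bystander. Origin: middle of its underside.
- torch_b: Second orange hand torch, as the first; bystander.
- screwdriver: Screwdriver 200 mm long, lying; bystander. Origin: middle of its underside.
- spanner: Open-ended spanner 190 mm long, lying; bystander. Origin: middle of its underside.
- socket: Steel socket 27 mm dia, 32 mm high, standing on the rig's base plate; bystander. Origin: centre of its foot.
- plug: Brass pipe plug 30 mm wide, 26 mm high, standing on the rig's base plate; bystander. Origin: centre of its foot.
- grease: Jar 60 mm dia, 70 mm high; bystander. Origin: centre of its foot.

How it is judged (in metres and radians):
On the way:
1. the valve is opened until the stem meets its stop (hidden turn of the stem, stop at 10 rad) (value of joint screw above 9.98 rad), for 0.1 s.
At the end, for the whole second after the job is handed in: After having been brought up against its stop, the wheel rests, released, a quarter turn back clockwise from the stop: between 52 and 129 degrees back (value of joint screw between 7.75 and 9.1 rad and angular speed of wheel below 0.05 rad/s); the robot touches nothing.
It fails at once if the wheel is forced: turned with more than 1 N m (its hidden wind-up on the stem over 0.125 rad) (value of joint wheel above 0.125 rad or value of joint wheel below -0.125 rad).
It fails at once if a bystander is moved by more than 20 mm (distance of any of torch_a, torch_b, screwdriver, spanner, socket, plug, grease from where it was at the start of the episode above 0.02 m).
It also fails if it takes over 67 s, if anything falls off the work surface, if the arm or the gripper's body presses on something with over 40 N, if the wrist force passes 120 N, or if a joint passes its speed limit or range.

### The arm

A 6-joint arm with a two-finger parallel gripper is mounted at the origin on the work surface. World frame = base frame: x ahead of the robot, y to its left, z up, the work surface at z = 0. Lengths are in mm, angles in rad, forces in N, time in s.
With the tool pointing down it reaches from about 350 to 775 mm from the base axis. Payload 7.3 kg.
Tool frame: the origin (TCP) lies on the centre line of the jaws, within the pads' length; the fingertips stand 11 mm ahead of it and the grasp point (between the pads) lies 8 mm behind it; z points along the fingers, y is the line along which they close (so a half turn about z gives the same grasp; the last joint's range is limited). The gripper opens to 92 mm and grips with 3 to 60 N. Pads are 19 mm wide; open, the fingers measure 130 mm over their backs; the gripper's body (75 mm by 190 mm) begins 47 mm behind the grasp point.
Start: joints at [-1.365, 0.342, 1.524, -0, 1.275, -0.146], TCP at [180.932, -492.857, 237.741] pointing down, gripper open.
Joint ranges: [-2.53, 2.53], [-0.77, 2.02], [0.04, 2.7], [-1, 4.14], [0.28, 2.66], [-3.11, 3.11]. Speed limits (rad/s): [2.57, 2.57, 3.14, 3.14, 3.14, 3.14].

### API

Orientations are given as [roll, pitch, yaw] about the fixed x, y, z axes, in that order (R = Rz(yaw) Ry(pitch) Rx(roll)).
In Python, from plant import bot gives the robot as it stands.
- The arm moves only by the tool step_arm, never from a script. Its argument "deltas" is a list of rows, each a list of 5 numbers: the opening, from 0 (shut) to 1 (fully open), then the shift along the tool's x, y, z each as a share of 0.5 m, from -1 to 1, then the turn about the tool's z as a share of pi/2 rad, from -1 to 1. In form: [[claw, x, y, z, turn], ...]. A call has 1 to 8 rows; each row shifts and turns the commanded pose from where the row before left it, along the tool's axes as they then stand; what a row does not reach is not made up. A row lasts 1/10 s, in which the tool goes at most 50 mm and 8.59 degrees, less where a joint would pass 70% of its speed; a pose out of reach is approached as far as the arm can. A call with a number of a shift or a turn outside -1 to 1 is refused whole. A call with a gripper value outside its range is refused whole. The fingers move at their own pace and stop on an object; the grip force is fixed at half the most. Time passes only in rows, so rows that do not move let the fingers close. It gives the time, the measured TCP pose, the force, the opening and the grip force at its end, in the units of the state.
- bot.get_obs(): the state, without advancing time (a new reading comes with each control period).
- bot.capture(name): name is "scene" or "side" or "wrist"; returns (picture, depth): 480x640x3 uint8, red, green, blue; 480x640 float32, mm along the optical axis (not along the pixel's ray), 0 where there is no reading.
- bot.camera_params(name): a dict with "fov_y" (degrees; the focal length in pixels is half the picture's height over the tangent of half this angle, whatever the lens; pixels are square), "cx", "cy" (the principal point, pixels), "rvec" (rotation vector, rad) and "tvec" (3), from world to camera coordinates, as OpenCV has them. Camera axes: x right, y down, z forward; pixel columns grow to the right and rows downward; lengths in mm; the calibration is good to about 2 mm. A picture is of the moment at which its call begins: read the wrist's pose just before it. camera_params takes no time and is no camera call; for the wrist camera it gives the pose at the moment of the call.
- bot.close_job(): hands the job in; it is judged then, once.
The state is a dict: "time": time; "joint_positions": joint angles; "dq": joint speeds; "tau": joint torques, N m; "tool_pos": TCP position; "tcp_rot": TCP orientation; "contact_force": force on the tool from outside, world axes, zero at the start; "moment": the same for the moment, N m; "grip_width": finger opening in mm; "finger_force": force on a finger pad.
Only numpy, scipy, OpenCV 4.12 (cv2) and the standard library are available. Lean on these libraries where they do the work, as an engineer would, in place of code of your own. Each camera call takes 0.05 s, during which the arm holds its last target. There are 200 camera calls.

## Working session

There is one attempt and no reset: what is moved stays moved. The work goes in short steps, Python scripts to look and compute and a tool call to move; the robot and the scene stay as the last step left them, time stands still between calls to the robot, and variables do not carry over. Pictures are saved under pics/ and viewed, at most 10 in all, crops included, and the job is handed in when it is done.

Besides the shell and the picture viewer there is one more tool, called after "Request:" as name([rows], argument=value, ...), one row to a line, values as JSON. step_arm: Moves the arm, as the interface text tells. Shift numbers are shares of 0.5 m and turn numbers shares of pi/2 rad, none past 1 either way. Its arguments: {"type":"object","properties":{"deltas":{"type":"array","items":{"type":"array","items":{"type":"number","minimum":-1,"maximum":1}}}},"required":["deltas"]}

```bash
mkdir -p pics; cat > h.py <<'E'
import numpy as np, cv2
from plant import bot
def cam(n):
    p=bot.camera_params(n); f=240/np.tan(np.radians(p['fov_y']/2))
    R=cv2.Rodrigues(np.array(p['rvec'],float))[0]; return f,p['cx'],p['cy'],R,np.array(p['tvec'],float).ravel()
def cloud(n,d):
    f,cx,cy,R,t=cam(n); v,u=np.mgrid[:480,:640]
    P=np.stack([(u-cx)/f*d,(v-cy)/f*d,d],-1)
    return (P-t)@R
E
python3 - <<'E'
from h import *
print(bot.get_obs())
for n in('scene','side'):
    im,d=bot.capture(n); np.savez(n+'.npz',im=im,d=d,W=cloud(n,d)); cv2.imwrite(f'pics/{n}0.png',im[...,::-1])
    f,cx,cy,R,t=cam(n); print(n,f,cx,cy,-R.T@t, (d>0).mean())
    W=cloud(n,d); z=W[...,2]; m=(d>0)&(z>180)&(z<240)&(W[...,0]>250)
    print(m.sum(), W[m].min(0),W[m].max(0),np.median(W[m],0))
E
```

```text
{'time': 0.0, 'joint_positions': array([-1.36497825e+00,  3.42701732e-01,  1.52500923e+00,  3.25561281e-05,
        1.27541345e+00, -1.45979975e-01]), 'dq': array([ 1.26636748e-03, -9.39469893e-05, -2.03392319e-03,  1.00694525e-03,
        6.97651817e-04,  2.31033966e-04]), 'tau': array([ 1.15057514e-04, -4.31246710e+01, -2.44215059e+01,  7.18762306e-02,
        5.59891749e-02, -1.41873629e-04]), 'tool_pos': array([ 180.86696215, -492.44511883,  237.05857114]), 'tcp_rot': array([-3.14008172e+00, -2.53612685e-04,  3.51788357e-01]), 'contact_force': array([ 0.26864505, -1.17281276, -0.48581726]), 'moment': array([ 0.02141178,  0.04069507, -0.00713977]), 'finger_force': 0.0, 'grip_width': 91.74392176291892}
scene 465.82212343434827 326.30836062102924 232.06928961575878 [ 877.80772174 -401.2586294   760.45438734] 0.9960188802083333
3177 [ 250.00196826 -552.60942439  180.01922827] [636.78708732  58.63805401 239.91874591] [ 540.78430245 -116.15846621  208.30563235]
side 559.9827704618802 314.5658909284011 237.40801757622032 [139.52947018 420.03898095 650.70403188] 0.9960188802083333
6731 [  475.84107636 -1301.40188147   180.0034978 ] [1873.00802965  -50.68373943  230.44647938] [ 626.90379847 -346.89103645  198.18219714]
```

View pics/scene0.png

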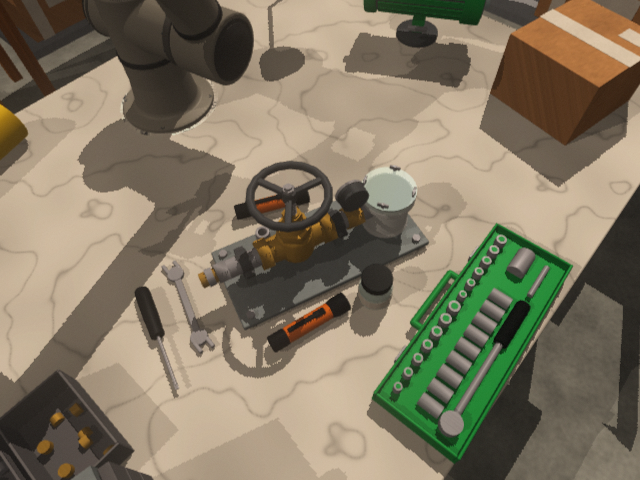

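View pics/side0.png

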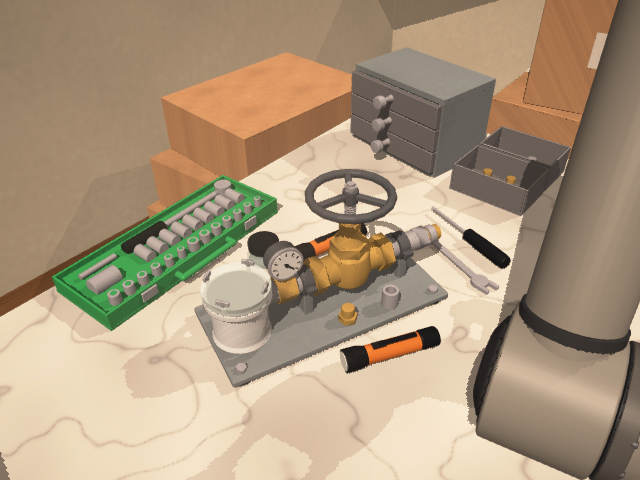

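The scene view shows the wheel centred near (289,195), with spokes towards about (247,195)/(325,180)/(289,225). In the side view it is at (350,195). Next I fit the rim and spokes from the depth of both views.

```bash
python3 - <<'E'
from h import *
from scipy.optimize import least_squares
for n,(u0,v0,a,b) in {'scene':(289,195,55,45),'side':(350,195,55,36)}.items():
    q=np.load(n+'.npz'); W=q['W']; im=q['im'].astype(int); d=q['d']
    s=(slice(v0-b,v0+b),slice(u0-a,u0+a)); P=W[s].reshape(-1,3); dd=d[s].ravel()
    m=(dd>0)&(P[:,2]>182)&(P[:,2]<235); P=P[m]
    c0=np.median(P[:,:2],0)
    r=least_squares(lambda x:(lambda h:np.where(h>45,h-60,0))(np.hypot(P[:,0]-x[0],P[:,1]-x[1])),c0,loss='soft_l1',f_scale=3)
    c=r.x; R=np.hypot(*(P[:,:2]-c).T); A=np.degrees(np.arctan2(P[:,1]-c[1],P[:,0]-c[0]))
    k=(R>50)&(R<70); print(n,m.sum(),c,'R pct',np.percentile(R[k],[2,50,98]),'z',np.percentile(P[k,2],[5,50,90,97]))
    hub=R<9; print(' hub z',np.percentile(P[hub,2],[50,90,98]))
    k=(R>20)&(R<48); h,_=np.histogram(A[k],bins=np.arange(-180,181,10)); print(h)
    t=np.arange(0,120,.5); sc=[np.exp(-((( (A[k]-x+60)%120-60)*np.pi/180*R[k])/4)**2).sum() for x in t]; print(' spoke ang',t[np.argmax(sc)], 'spoke z',np.percentile(P[k,2],[10,50,90]))
    # 2-D check: projected colour ring
    if n=='scene':
        W2=W.reshape(-1,3)
# gauge / pot direction: pot points
W=np.load('scene.npz')['W']; P=W[160:235,360:420].reshape(-1,3); k=(P[:,2]>105)&(P[:,2]<132); print('pot',np.median(P[k],0))
P=W[178:212,336:372].reshape(-1,3); k=(P[:,2]>110)&(P[:,2]<165); print('gauge',np.median(P[k],0),P[k].min(0),P[k].max(0))
# triangulated hub top check
A=[];B=[]
for n,(u,v) in {'scene':(289,188),'side':(350,184)}.items():
    f,cx,cy,R,t=cam(n); o=-R.T@t; r=R.T@np.array([(u-cx)/f,(v-cy)/f,1]); r/=np.linalg.norm(r); M=np.eye(3)-np.outer(r,r); A.append(M);B.append(M@o)
print('tri hubtop',np.linalg.solve(sum(A),sum(B)))
E
```

```text
scene 2685 [ 544.18471536 -120.74576174] R pct [51.94805737 59.24880578 65.66114809] z [203.02865713 208.3061855  210.22594106 210.82114306]
 hub z [216.93090317 223.29321679 224.42187672]
[41 79  0  0  0  0  0  0  0  0  0  3 40 60  5  0  0  0  0  0  0  0  0  0
 22 88 26  0  0  0  0  0  0  0  0  9]
 spoke ang 72.5 spoke z [203.11591592 207.21331339 208.71040196]
side 2722 [ 539.51665527 -114.32786649] R pct [52.45497549 59.41830153 65.33040699] z [202.66994211 209.57255485 211.59517548 212.1985201 ]
 hub z [210.12131578 223.23197758 225.86819475]
[ 17 112  25   3   0   0   0   0   0   0   0   0  11  27   0   0   0   0
   0   0   0   0   1   6  46  90   0   0   0   0   0   0   0   0   0   0]
 spoke ang 72.5 spoke z [203.29290152 208.41590163 210.2005588 ]
pot [611.53273895  52.93850852 111.2614395 ]
gauge [585.11834097 -14.45558493 138.89107394] [559.79924182 -40.01421798 110.0253532 ] [608.95070475  51.38464129 157.37919632]
tri hubtop [ 543.74655767 -118.79320713  221.9678824 ]
```

Request:
step_arm([
  [1,0,0,-0.09,0],
  [1,0,0,-0.09,0],
  [1,0.078,-0.038,0,0],
  [1,0.078,-0.038,0,0],
  [1,0.078,-0.038,0,0],
  [1,0.078,-0.038,0,0],
  [1,0.078,-0.038,0,0],
  [1,0.078,-0.038,0,0],
])

```text
time: 0.9
tool_pos: [362.1, -303.6, 327.5]
tcp_rot: [-3.141, 0.0, 0.352]
contact_force: [1.4, -0.3, 0.2]
grip_width: 91.9
finger_force: 0.0
```

Request:
step_arm([
  [1,0.078,-0.038,0,0],
  [1,0.078,-0.038,0,0],
  [1,0.078,-0.038,0,0],
  [1,0.078,-0.038,0,0],
  [1,0.078,-0.038,0,0],
  [1,0.078,-0.037,0,0],
  [1,0,0,0,0],
  [1,0,0,0,0],
])

```text
time: 1.7
tool_pos: [542.0, -117.2, 326.9]
tcp_rot: [-3.141, 0.002, 0.354]
contact_force: [-0.5, -0.5, 0.2]
grip_width: 91.8
finger_force: 0.0
```

```bash
cat >> h.py <<'E'
def wrist(tag):
    print({k:np.round(bot.get_obs()[k],3).tolist() for k in('time','joint_positions','tool_pos','tcp_rot','contact_force','moment','grip_width')})
    f,cx,cy,R,t=cam('wrist'); im,d=bot.capture('wrist'); W=(np.stack([(np.mgrid[:480,:640][1]-cx)/f*d,(np.mgrid[:480,:640][0]-cy)/f*d,d],-1)-t)@R
    print('cam',np.round(-R.T@t,1)); np.savez(tag+'.npz',im=im,d=d,W=W); cv2.imwrite(f'pics/{tag}.png',im[...,::-1]); return im,d,W
def wheel(W,d,zl=192,zh=222,c0=(542,-117)):
    from scipy.optimize import least_squares
    P=W[(d>0)&(W[...,2]>zl)&(W[...,2]<zh)]; P=P[np.hypot(P[:,0]-c0[0],P[:,1]-c0[1])<85]
    c=least_squares(lambda x:(lambda h:np.where(h>45,h-60,0))(np.hypot(P[:,0]-x[0],P[:,1]-x[1])),c0,loss='soft_l1',f_scale=2).x
    R=np.hypot(*(P[:,:2]-c).T); A=np.degrees(np.arctan2(P[:,1]-c[1],P[:,0]-c[0]))
    k=(R>50)&(R<70); print('c',c,'R',np.percentile(R[k],[2,50,98]),'rim top z',np.percentile(P[k,2],[50,90]),'span',np.histogram(A[k],bins=12,range=(-180,180))[0])
    k=(R>20)&(R<48); t=np.arange(0,120,.25); sc=[np.exp(-((((A[k]-x+60)%120-60)*np.pi/180*R[k])/4)**2).sum() for x in t]
    print('spoke',t[np.argmax(sc)],'z',np.percentile(P[k,2],[50,90]),'n',k.sum())
E
python3 - <<'E'
from h import *
im,d,W=wrist('w1'); wheel(W,d)
E
```

```text
{'time': 1.7, 'joint_positions': [-0.351, 0.348, 1.27, -0.0, 1.524, 0.866], 'tool_pos': [542.021, -117.209, 326.892], 'tcp_rot': [-3.141, 0.002, 0.354], 'contact_force': [-0.545, -0.461, 0.185], 'moment': [-0.014, 0.027, 0.015], 'grip_width': 91.751}
cam [604.1 -95.1 473.9]
c [ 542.04077686 -119.15792594] R [52.08246565 58.12905288 64.93391896] rim top z [209.83144643 211.26322558] span [ 65 233 557 575 661 653 671 669 665 594 560 405]
spoke 72.5 z [208.73424834 209.6714048 ] n 1312
```

View wrist.

View pics/w1.png

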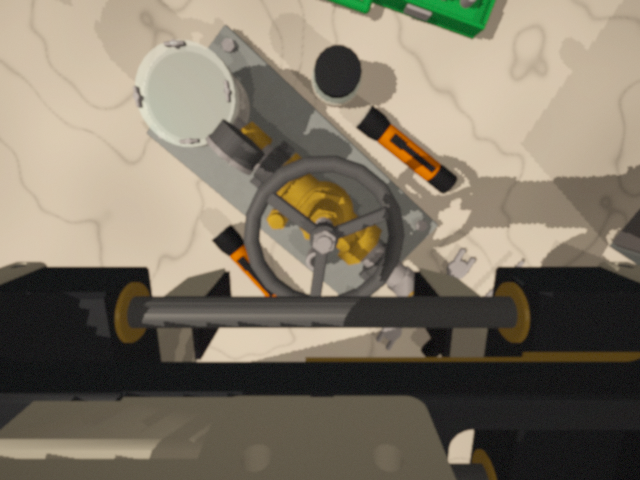

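```bash
python3 - <<'E'
from h import *
q=np.load('w1.npz');W=q['W'];d=q['d']
P=W[(d>0)&(W[...,2]>213)&(W[...,2]<240)];P=P[np.hypot(P[:,0]-542,P[:,1]+119)<30]
for z in range(213,232,2):
    k=(P[:,2]>=z)&(P[:,2]<z+2)
    if k.sum()>3: print(z,k.sum(),P[k].min(0)[:2],P[k].max(0)[:2])
E
```

```text
213 147 [ 530.23174827 -130.72979027] [ 552.60834968 -108.19226276]
215 10 [ 544.90630523 -124.31234193] [ 550.2684126  -111.22458494]
217 19 [ 543.13747532 -126.19651574] [ 550.48460175 -110.60572018]
219 169 [ 532.16745255 -128.27643286] [ 550.24767969 -110.79309839]
221 48 [ 532.91106322 -127.69467114] [ 549.23829809 -111.21556943]
223 120 [ 535.28831448 -125.04866044] [ 546.62571194 -114.29439446]
225 39 [ 536.33644892 -124.63487973] [ 546.42667249 -115.10658004]
```

The wrist view shows the wheel centred at about (323,238), with the hub cap and hex nut on top. The hub centre is near (541.3,-119.4), the spoke tops at about 209.5 and the cap top at about 225. I'll grip the hub from above the spokes. That grip slips before the torque reaches 1 N m, and the turn is then a pure tool-z rotation. First I wind the wrist to its far end.

Request:
step_arm([
  [1,0,0,0,0.0925],
  [1,0,0,0,0.0925],
  [1,0,0,0,0.0925],
  [1,0,0,0,0.0925],
  [1,0,0,0,0.0925],
  [1,0,0,0,0.0925],
  [1,0,0,0,0.0925],
  [1,0,0,0.06,0.0925],
])

```text
time: 2.55
tool_pos: [542.7, -120.1, 301.3]
tcp_rot: [-3.138, -0.008, -0.819]
contact_force: [0.4, -0.4, 0.6]
grip_width: 92.1
finger_force: 0.0
```

Request:
step_arm([
  [1,0,0,0,0.0925],
  [1,0,0,0,0.0925],
  [1,0,0,0,0.0925],
  [1,0,0,0,0.0925],
  [1,0,0,0,0.0925],
  [1,0,0,0.05,0.0925],
  [1,0,0,0,0],
  [1,0,0,0,0],
])

```text
time: 3.35
tool_pos: [541.2, -118.9, 273.0]
tcp_rot: [3.141, -0.0, -1.68]
contact_force: [0.5, 0.7, 0.8]
grip_width: 91.6
finger_force: 0.0
```

```bash
python3 - <<'E'
from h import *
im,d,W=wrist('w2'); wheel(W,d)
P=W[(d>0)&(W[...,2]>213)&(W[...,2]<240)];P=P[np.hypot(P[:,0]-542,P[:,1]+119)<30]
for z in range(211,232,2):
    k=(P[:,2]>=z)&(P[:,2]<z+2)
    if k.sum()>3: print(z,k.sum(),P[k].min(0)[:2],P[k].max(0)[:2])
o=bot.get_obs();y=o['tcp_rot'][2];e=np.array([541.3,-119.3])-o['tool_pos'][:2]
print('tool dx,dy',e@[np.cos(y),np.sin(y)],e@[np.sin(y),-np.cos(y)])
E
```

```text
{'time': 3.35, 'joint_positions': [-0.354, 0.372, 1.38, -0.0, 1.39, 2.896], 'tool_pos': [541.2, -118.919, 272.959], 'tcp_rot': [3.141, -0.0, -1.68], 'contact_force': [0.493, 0.663, 0.831], 'moment': [0.16, -0.065, 0.046], 'grip_width': 91.575}
cam [ 533.9 -185.4  420.1]
c [ 540.95220444 -120.10201833] R [52.60394709 58.66672163 65.36324547] rim top z [209.87593762 211.16385343] span [1001 1020 1079 1066 1054  916  602  117  634  467  135  852]
spoke 72.5 z [208.52311762 209.43906656] n 1618
213 169 [ 529.84905993 -131.84833758] [ 551.82527006 -109.17308876]
215 23 [ 532.0018829  -129.74654927] [ 547.3792714  -122.08780788]
217 24 [ 532.57105814 -129.04940853] [ 549.15253129 -112.43379294]
219 279 [ 532.09929173 -129.09696265] [ 550.12155109 -111.61753362]
221 59 [ 533.40354849 -128.71485168] [ 549.23442224 -112.1583608 ]
223 222 [ 535.48668242 -125.69021265] [ 546.21180641 -114.52336786]
225 20 [ 536.08504439 -124.80349093] [ 545.70578719 -115.46729468]
tool dx,dy 0.49399790685631073 0.3455322498436455
```

Request:
step_arm([
  [1,0.002,0,0.05,0],
  [1,0,0,0.04,0],
  [1,0,0,0.01,0],
  [0.2,0,0,0,0],
  [0.2,0,0,0,0],
  [0.2,0,0,0,0],
  [0.2,0,0,0,0],
  [0.2,0,0,0,0],
])

```text
time: 4.2
tool_pos: [542.0, -119.1, 223.3]
tcp_rot: [-3.141, -0.0, -1.682]
contact_force: [-0.1, -0.3, 0.3]
grip_width: 56.7
finger_force: 0.0
```

Request:
step_arm([
  [0.2,0.001,0.001,0.003,0],
  [0,0,0,0,0],
  [0,0,0,0,0],
  [0,0,0,0,0],
  [0,0,0,0,0],
  [0,0,0,0,0],
  [0,0,0,0,0],
  [0,0,0,0,0],
])

```text
time: 5.0
tool_pos: [541.2, -119.5, 221.2]
tcp_rot: [3.142, -0.0, -1.682]
contact_force: [0.3, -0.7, 0.2]
grip_width: 21.8
finger_force: 30.0
```

Request:
step_arm([
  [0,0,0,0,0],
  [0,0,0,0,0],
])

```text
time: 5.2
tool_pos: [541.2, -119.5, 221.2]
tcp_rot: [-3.142, -0.0, -1.682]
contact_force: [-0.1, -0.2, -1.2]
grip_width: 21.7
finger_force: 30.0
```

```bash
python3 - <<'E'
from h import *
im,d,W=wrist('w3')
E
```

```text
{'time': 5.2, 'joint_positions': [-0.356, 0.409, 1.469, -0.0, 1.264, 2.898], 'tool_pos': [541.233, -119.493, 221.211], 'tcp_rot': [-3.142, -0.0, -1.682], 'contact_force': [-0.094, -0.169, -1.238], 'moment': [0.193, -0.086, -0.001], 'grip_width': 21.747}
cam [ 533.7 -186.   368.4]
```

Request:
step_arm([
  [0,0,0,-0.00036,-0.06],
  [0,0,0,-0.00036,-0.06],
  [0,0,0,-0.00036,-0.06],
  [0,0,0,-0.00036,-0.06],
])

```text
time: 5.65
tool_pos: [541.3, -119.4, 221.8]
tcp_rot: [-3.141, 0.0, -1.302]
contact_force: [0.6, -0.1, -0.1]
grip_width: 21.5
finger_force: 30.0
```

```bash
python3 - <<'E'
from h import *
im,d,W=wrist('w4'); wheel(W,d,c0=(541,-120))
E
```

```text
{'time': 5.65, 'joint_positions': [-0.356, 0.408, 1.468, 0.0, 1.265, 2.517], 'tool_pos': [541.303, -119.435, 221.842], 'tcp_rot': [-3.141, 0.0, -1.302], 'contact_force': [0.607, -0.121, -0.056], 'moment': [0.105, -0.168, -0.22], 'grip_width': 21.506}
cam [ 558.7 -184.   369. ]
c [ 540.89741668 -119.63178034] R [52.23105923 59.49483862 65.78555538] rim top z [210.47290624 211.76833824] span [  90 1709 1793 1876 1867 1693  146    0    0    0    0    0]
spoke 94.25 z [209.13711785 210.24735648] n 2525
```

View pics/w4.png

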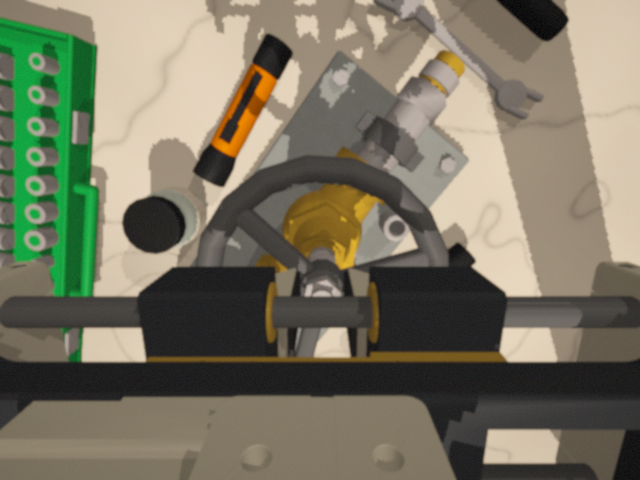

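The picture shows the fingers on the hub at about (322,300). The wheel followed the tool exactly (spoke 72.5 to 94.25 deg) at Mz of about 0.22 N m. I'll carry on to about 130 deg, below the earliest possible stop.

Request:
step_arm([
  [0,0,0,-0.00045,-0.075],
  [0,0,0,-0.00045,-0.075],
  [0,0,0,-0.00045,-0.075],
  [0,0,0,-0.00045,-0.075],
  [0,0,0,-0.00045,-0.075],
  [0,0,0,-0.00045,-0.075],
  [0,0,0,-0.00045,-0.075],
  [0,0,0,-0.00045,-0.075],
])

```text
time: 6.5
tool_pos: [541.5, -119.2, 223.6]
tcp_rot: [-3.141, -0.0, -0.36]
contact_force: [1.5, 0.8, -0.9]
grip_width: 21.2
finger_force: 30.0
```

Request:
step_arm([
  [0,0,0,-0.00045,-0.075],
  [0,0,0,-0.00045,-0.075],
  [0,0,0,-0.00045,-0.075],
  [0,0,0,-0.00045,-0.075],
  [0,0,0,-0.00045,-0.075],
  [0,0,0,-0.00045,-0.075],
  [0,0,0,-0.00045,-0.075],
  [0,0,0,-0.00045,-0.075],
])

```text
time: 7.3
tool_pos: [541.4, -119.0, 225.4]
tcp_rot: [-3.141, -0.001, 0.582]
contact_force: [1.6, 2.0, -1.0]
grip_width: 21.5
finger_force: 30.0
```

```bash
cat >> h.py <<'E'
def st():
    m=[bot.get_obs() for _ in range(1)][0]; print('t',m['time'],'yaw deg',np.degrees(m['tcp_rot'][2]),'pos',m['tool_pos'].round(1),'F',m['contact_force'].round(1),'M',m['moment'].round(3),'q6',m['joint_positions'][5].round(3))
E
python3 -c "
from h import *
st()
im,d,W=wrist('w5'); wheel(W,d,zh=228,c0=(541,-120))"
```

```text
t 7.3 yaw deg 33.354774302507565 pos [ 541.4 -119.   225.4] F [ 1.6  2.  -1. ] M [ 0.25  -0.253 -0.215] q6 0.633
{'time': 7.3, 'joint_positions': [-0.355, 0.405, 1.462, 0.001, 1.274, 0.633], 'tool_pos': [541.437, -119.041, 225.432], 'tcp_rot': [-3.141, -0.001, 0.582], 'contact_force': [1.567, 2.047, -0.985], 'moment': [0.25, -0.253, -0.215], 'grip_width': 21.526}
cam [596.5 -83.5 372.6]
c [ 540.99381307 -120.00230547] R [52.12775592 59.43649162 65.754075  ] rim top z [214.11850451 215.43810966] span [   0    0    0    0  831 1688 1847 1861 1894 1132    0    0]
spoke 82.25 z [212.89427313 214.0885131 ] n 2619
```

Request:
step_arm([
  [0,0,0,-0.00024,-0.04],
  [0,0,0,-0.00024,-0.04],
  [0,0,0,-0.00024,-0.04],
])

```text
time: 7.65
tool_pos: [541.4, -119.0, 225.8]
tcp_rot: [-3.141, -0.001, 0.766]
contact_force: [1.2, 1.3, -1.4]
grip_width: 21.4
finger_force: 30.0
```

```bash
python3 -c "from h import *;st()"
```

```text
t 7.65 yaw deg 43.914328190071096 pos [ 541.4 -119.   225.8] F [ 1.2  1.3 -1.4] M [ 0.343 -0.301 -0.232] q6 0.449
```

Request:
step_arm([
  [0,0,0,-0.0001,-0.015],
  [0,0,0,-0.0001,-0.015],
  [0,0,0,-0.0001,-0.015],
])

```text
time: 7.95
tool_pos: [541.2, -119.2, 225.9]
tcp_rot: [-3.141, -0.0, 0.838]
contact_force: [1.3, 2.8, -1.3]
grip_width: 21.5
finger_force: 30.0
```

```bash
python3 -c "from h import *;st()"
```

```text
t 7.95 yaw deg 48.04199648610868 pos [ 541.2 -119.2  225.9] F [ 1.3  2.8 -1.3] M [ 0.498 -0.313 -0.225] q6 0.377
```

Request:
step_arm([
  [0,0,0,-0.0001,-0.015],
  [0,0,0,-0.0001,-0.015],
  [0,0,0,-0.0001,-0.015],
])

```text
time: 8.25
tool_pos: [541.2, -119.3, 226.1]
tcp_rot: [-3.141, -0.0, 0.911]
contact_force: [1.7, 2.5, -1.8]
grip_width: 21.4
finger_force: 30.0
```

```bash
python3 -c "from h import *;st()"
```

```text
t 8.25 yaw deg 52.199006127851554 pos [ 541.2 -119.3  226.1] F [ 1.7  2.5 -1.8] M [ 0.582 -0.342 -0.263] q6 0.304
```

Request:
step_arm([
  [0,0,0,-0.0001,-0.015],
  [0,0,0,-0.0001,-0.015],
])

```text
time: 8.45
tool_pos: [541.2, -119.4, 226.2]
tcp_rot: [-3.141, 0.0, 0.958]
contact_force: [1.9, 4.2, -2.0]
grip_width: 21.5
finger_force: 30.0
```

```bash
python3 -c "from h import *;st()"
```

```text
t 8.45 yaw deg 54.912617250069154 pos [ 541.2 -119.4  226.2] F [ 1.9  4.2 -2. ] M [ 0.613 -0.292 -0.24 ] q6 0.257
```

Request:
step_arm([
  [0,0,0,-0.0001,-0.015],
  [0,0,0,-0.0001,-0.015],
  [0,0,0,-0.0001,-0.015],
])

```text
time: 8.75
tool_pos: [541.1, -119.4, 226.3]
tcp_rot: [-3.141, 0.0, 1.029]
contact_force: [1.7, 3.7, -3.7]
grip_width: 21.4
finger_force: 30.0
```

```bash
python3 -c "from h import *;st()"
```

```text
t 8.75 yaw deg 58.967547803247626 pos [ 541.1 -119.4  226.3] F [ 1.7  3.7 -3.7] M [ 0.599 -0.334 -0.178] q6 0.186
```

Request:
step_arm([
  [0,0,0,-0.0001,-0.015],
  [0,0,0,-0.0001,-0.015],
  [0,0,0,-0.0001,-0.015],
])

```text
time: 9.05
tool_pos: [541.1, -119.4, 226.5]
tcp_rot: [-3.141, 0.0, 1.1]
contact_force: [1.8, 4.1, -3.1]
grip_width: 21.9
finger_force: 30.0
```

```bash
python3 -c "from h import *;st()"
```

```text
t 9.05 yaw deg 63.017900747875515 pos [ 541.1 -119.4  226.5] F [ 1.8  4.1 -3.1] M [ 0.641 -0.327 -0.247] q6 0.115
```

Request:
step_arm([
  [0,0,0,-0.0001,-0.015],
  [0,0,0,-0.0001,-0.015],
  [0,0,0,-0.0001,-0.015],
])

```text
time: 9.35
tool_pos: [541.1, -119.5, 226.6]
tcp_rot: [-3.141, 0.0, 1.171]
contact_force: [1.6, 3.3, -4.1]
grip_width: 21.6
finger_force: 30.0
```

```bash
python3 -c "from h import *;st()"
```

```text
t 9.35 yaw deg 67.06775866217046 pos [ 541.1 -119.5  226.6] F [ 1.6  3.3 -4.1] M [ 0.624 -0.309 -0.25 ] q6 0.045
```

Request:
step_arm([
  [0,0,0,-0.0001,-0.015],
  [0,0,0,-0.0001,-0.015],
  [0,0,0,-0.0001,-0.015],
])

```text
time: 9.65
tool_pos: [541.1, -119.4, 226.8]
tcp_rot: [-3.141, 0.0, 1.241]
contact_force: [2.0, 5.0, -5.2]
grip_width: 21.7
finger_force: 30.0
```

```bash
python3 -c "from h import *;st()"
```

```text
t 9.65 yaw deg 71.11692787522892 pos [ 541.1 -119.4  226.8] F [ 2.   5.  -5.2] M [ 0.701 -0.31  -0.214] q6 -0.026
```

Request:
step_arm([
  [0,0,0,-6e-05,-0.015],
  [0,0,0,-6e-05,-0.015],
  [0,0,0,-6e-05,-0.015],
])

```text
time: 9.95
tool_pos: [541.2, -119.4, 226.9]
tcp_rot: [-3.141, 0.0, 1.312]
contact_force: [1.9, 4.4, -4.5]
grip_width: 21.4
finger_force: 30.0
```

```bash
python3 -c "from h import *;st()"
```

```text
t 9.95 yaw deg 75.16778813535205 pos [ 541.2 -119.4  226.9] F [ 1.9  4.4 -4.5] M [ 0.657 -0.297 -0.204] q6 -0.097
```

Request:
step_arm([
  [0,0,0,-8e-05,-0.015],
  [0,0,0,-8e-05,-0.015],
  [0,0,0,-8e-05,-0.015],
])

```text
time: 10.25
tool_pos: [541.2, -119.4, 227.1]
tcp_rot: [-3.141, 0.0, 1.383]
contact_force: [1.5, 4.6, -5.5]
grip_width: 21.7
finger_force: 30.0
```

```bash
python3 -c "from h import *;st()"
```

```text
t 10.25 yaw deg 79.21844495055754 pos [ 541.2 -119.4  227.1] F [ 1.5  4.6 -5.5] M [ 0.691 -0.342 -0.215] q6 -0.167
```

Request:
step_arm([
  [0,0,0,-8e-05,-0.015],
  [0,0,0,-8e-05,-0.015],
  [0,0,0,-8e-05,-0.015],
])

```text
time: 10.55
tool_pos: [541.2, -119.4, 227.2]
tcp_rot: [-3.142, 0.0, 1.453]
contact_force: [0.8, 4.5, -5.4]
grip_width: 21.4
finger_force: 30.0
```

```bash
python3 -c "from h import *;st()"
```

```text
t 10.55 yaw deg 83.26966565114077 pos [ 541.2 -119.4  227.2] F [ 0.8  4.5 -5.4] M [ 0.685 -0.252 -0.246] q6 -0.238
```

Request:
step_arm([
  [0,0,0,-8e-05,-0.015],
  [0,0,0,-8e-05,-0.015],
  [0,0,0,-8e-05,-0.015],
])

```text
time: 10.85
tool_pos: [541.2, -119.4, 227.3]
tcp_rot: [-3.141, 0.0, 1.524]
contact_force: [0.5, 3.0, -4.9]
grip_width: 21.8
finger_force: 30.0
```

```bash
python3 -c "from h import *;st()"
```

```text
t 10.85 yaw deg 87.32026742383209 pos [ 541.2 -119.4  227.3] F [ 0.5  3.  -4.9] M [ 0.724 -0.265 -0.149] q6 -0.309
```

Request:
step_arm([
  [0,0,0,-8e-05,-0.015],
  [0,0,0,-8e-05,-0.015],
  [0,0,0,-8e-05,-0.015],
])

```text
time: 11.15
tool_pos: [541.2, -119.5, 227.5]
tcp_rot: [-3.142, 0.0, 1.595]
contact_force: [0.0, 3.9, -5.0]
grip_width: 21.6
finger_force: 30.0
```

```bash
python3 -c "from h import *;st()"
```

```text
t 11.15 yaw deg 91.36955871497452 pos [ 541.2 -119.5  227.5] F [ 0.   3.9 -5. ] M [ 0.748 -0.206 -0.207] q6 -0.379
```

Request:
step_arm([
  [0,0,0,-8e-05,-0.015],
  [0,0,0,-8e-05,-0.015],
  [0,0,0,-8e-05,-0.015],
])

```text
time: 11.45
tool_pos: [541.2, -119.4, 227.6]
tcp_rot: [3.142, 0.0, 1.665]
contact_force: [0.1, 3.9, -4.3]
grip_width: 21.4
finger_force: 30.0
```

```bash
python3 -c "
from h import *
st()
im,d,W=wrist('w6'); wheel(W,d,zl=195,zh=230,c0=(541,-120))"
```

```text
t 11.45 yaw deg 95.42021219665138 pos [ 541.2 -119.4  227.6] F [ 0.1  3.9 -4.3] M [ 0.813 -0.191 -0.258] q6 -0.45
{'time': 11.45, 'joint_positions': [-0.355, 0.403, 1.459, -0.0, 1.279, -0.45], 'tool_pos': [541.2, -119.447, 227.618], 'tcp_rot': [3.142, 0.0, 1.665], 'contact_force': [0.098, 3.938, -4.312], 'moment': [0.813, -0.191, -0.258], 'grip_width': 21.444}
cam [534.8 -54.3 374.7]
c [ 540.99982763 -120.00620675] R [52.07929789 59.55792163 65.91150347] rim top z [216.21756563 217.50700373] span [   0    0    0    0    0    0  770 1671 1851 1870 1914 1275]
spoke 24.25 z [214.97191019 216.07431488] n 2674
```

Request:
step_arm([
  [0,0,0,-8e-05,-0.015],
  [0,0,0,-8e-05,-0.015],
  [0,0,0,-8e-05,-0.015],
])

```text
time: 11.8
tool_pos: [541.2, -119.5, 227.7]
tcp_rot: [-3.142, 0.0, 1.736]
contact_force: [0.9, 3.3, -4.3]
grip_width: 21.4
finger_force: 30.0
```

```bash
python3 -c "from h import *;st()"
```

```text
t 11.8 yaw deg 99.47354101338144 pos [ 541.2 -119.5  227.7] F [ 0.9  3.3 -4.3] M [ 0.74  -0.204 -0.258] q6 -0.521
```

Request:
step_arm([
  [0,0,0,-8e-05,-0.015],
  [0,0,0,-8e-05,-0.015],
  [0,0,0,-8e-05,-0.015],
])

```text
time: 12.1
tool_pos: [541.2, -119.5, 227.9]
tcp_rot: [3.142, 0.0, 1.807]
contact_force: [-0.1, 4.9, -3.9]
grip_width: 21.5
finger_force: 30.0
```

```bash
python3 -c "from h import *;st()"
```

```text
t 12.1 yaw deg 103.51949745520763 pos [ 541.2 -119.5  227.9] F [-0.1  4.9 -3.9] M [ 0.7   -0.205 -0.245] q6 -0.591
```

Request:
step_arm([
  [0,0,0,-8e-05,-0.015],
  [0,0,0,-8e-05,-0.015],
  [0,0,0,-8e-05,-0.015],
])

```text
time: 12.4
tool_pos: [541.2, -119.5, 228.0]
tcp_rot: [-3.142, 0.0, 1.877]
contact_force: [-0.0, 4.9, -3.3]
grip_width: 21.2
finger_force: 30.0
```

```bash
python3 -c "from h import *;st()"
```

```text
t 12.4 yaw deg 107.5664368762977 pos [ 541.2 -119.5  228. ] F [-0.   4.9 -3.3] M [ 0.762 -0.17  -0.239] q6 -0.662
```

Request:
step_arm([
  [0,0,0,-8e-05,-0.015],
  [0,0,0,-8e-05,-0.015],
  [0,0,0,-8e-05,-0.015],
])

```text
time: 12.7
tool_pos: [541.2, -119.5, 228.1]
tcp_rot: [-3.142, 0.0, 1.948]
contact_force: [-0.3, 4.2, -3.2]
grip_width: 21.2
finger_force: 30.0
```

```bash
python3 -c "from h import *;st()"
```

```text
t 12.7 yaw deg 111.61557707965207 pos [ 541.2 -119.5  228.1] F [-0.3  4.2 -3.2] M [ 0.8   -0.172 -0.171] q6 -0.733
```

Request:
step_arm([
  [0,0,0,-8e-05,-0.015],
  [0,0,0,-8e-05,-0.015],
  [0,0,0,-8e-05,-0.015],
])

```text
time: 13.0
tool_pos: [541.2, -119.5, 228.2]
tcp_rot: [-3.142, 0.0, 2.019]
contact_force: [-1.1, 4.2, -2.8]
grip_width: 21.9
finger_force: 30.0
```

```bash
python3 -c "from h import *;st()"
```

```text
t 13.0 yaw deg 115.67009754515472 pos [ 541.2 -119.5  228.2] F [-1.1  4.2 -2.8] M [ 0.806 -0.154 -0.158] q6 -0.803
```

Request:
step_arm([
  [0,0,0,-8e-05,-0.015],
  [0,0,0,-8e-05,-0.015],
  [0,0,0,-8e-05,-0.015],
])

```text
time: 13.3
tool_pos: [541.2, -119.5, 228.4]
tcp_rot: [-3.142, 0.0, 2.089]
contact_force: [-0.1, 4.7, -2.5]
grip_width: 21.5
finger_force: 30.0
```

```bash
python3 -c "from h import *;st()"
```

```text
t 13.3 yaw deg 119.71861653883253 pos [ 541.2 -119.5  228.4] F [-0.1  4.7 -2.5] M [ 0.789 -0.173 -0.23 ] q6 -0.874
```

Request:
step_arm([
  [0,0,0,-9e-05,-0.015],
  [0,0,0,-9e-05,-0.015],
  [0,0,0,-9e-05,-0.015],
])

```text
time: 13.6
tool_pos: [541.2, -119.5, 228.5]
tcp_rot: [-3.142, 0.0, 2.16]
contact_force: [-0.3, 5.0, -2.8]
grip_width: 21.5
finger_force: 30.0
```

```bash
python3 -c "from h import *;st()"
```

```text
t 13.6 yaw deg 123.76937761997928 pos [ 541.2 -119.5  228.5] F [-0.3  5.  -2.8] M [ 0.768 -0.088 -0.282] q6 -0.945
```

Request:
step_arm([
  [0,0,0,-9e-05,-0.015],
  [0,0,0,-9e-05,-0.015],
])

```text
time: 13.8
tool_pos: [541.2, -119.5, 228.6]
tcp_rot: [-3.142, 0.0, 2.207]
contact_force: [-0.3, 5.3, -2.3]
grip_width: 21.6
finger_force: 30.0
```

```bash
python3 -c "from h import *;st()"
```

```text
t 13.8 yaw deg 126.46860289684308 pos [ 541.2 -119.5  228.6] F [-0.3  5.3 -2.3] M [ 0.782 -0.056 -0.293] q6 -0.992
```

Request:
step_arm([
  [0,0,0,-9e-05,-0.015],
  [0,0,0,-9e-05,-0.015],
])

```text
time: 14.0
tool_pos: [541.2, -119.5, 228.6]
tcp_rot: [-3.142, 0.0, 2.254]
contact_force: [-0.9, 4.2, -2.0]
grip_width: 21.5
finger_force: 30.0
```

```bash
python3 -c "from h import *;st()"
```

```text
t 14.0 yaw deg 129.16902122638686 pos [ 541.2 -119.5  228.6] F [-0.9  4.2 -2. ] M [ 0.767 -0.117 -0.22 ] q6 -1.039
```

Request:
step_arm([
  [0,0,0,-9e-05,-0.015],
  [0,0,0,-9e-05,-0.015],
  [0,0,0,-9e-05,-0.015],
])

```text
time: 14.3
tool_pos: [541.2, -119.5, 228.8]
tcp_rot: [-3.142, 0.0, 2.325]
contact_force: [-0.5, 4.1, -1.8]
grip_width: 21.6
finger_force: 30.0
```

```bash
python3 -c "from h import *;st()"
```

```text
t 14.3 yaw deg 133.21833156067575 pos [ 541.2 -119.5  228.8] F [-0.5  4.1 -1.8] M [ 0.783 -0.129 -0.205] q6 -1.11
```

Request:
step_arm([
  [0,0,0,-9e-05,-0.015],
  [0,0,0,-9e-05,-0.015],
  [0,0,0,-9e-05,-0.015],
])

```text
time: 14.6
tool_pos: [541.2, -119.5, 228.9]
tcp_rot: [-3.141, -0.0, 2.396]
contact_force: [-0.9, 3.4, -0.9]
grip_width: 21.6
finger_force: 30.0
```

```bash
python3 -c "from h import *;st()"
```

```text
t 14.6 yaw deg 137.2669227981228 pos [ 541.2 -119.5  228.9] F [-0.9  3.4 -0.9] M [ 0.792 -0.053 -0.321] q6 -1.18
```

Request:
step_arm([
  [0,0,0,-9e-05,-0.015],
  [0,0,0,-9e-05,-0.015],
])

```text
time: 14.8
tool_pos: [541.2, -119.5, 228.9]
tcp_rot: [-3.141, -0.0, 2.443]
contact_force: [-1.6, 3.9, -2.1]
grip_width: 21.4
finger_force: 30.0
```

```bash
python3 -c "from h import *;st()"
```

```text
t 14.8 yaw deg 139.95327209144696 pos [ 541.2 -119.5  228.9] F [-1.6  3.9 -2.1] M [ 0.779 -0.005 -0.398] q6 -1.227
```

Request:
step_arm([
  [0,0,0,0,-0.015],
])

```text
time: 14.9
tool_pos: [541.2, -119.5, 228.9]
tcp_rot: [-3.141, -0.0, 2.466]
contact_force: [-0.8, 3.8, -1.9]
grip_width: 21.7
finger_force: 30.0
```

```bash
python3 -c "
from h import *
st()
im,d,W=wrist('w7'); wheel(W,d,zl=197,zh=232,c0=(541,-120));st()"
```

```text
t 14.9 yaw deg 141.30121201562315 pos [ 541.2 -119.5  228.9] F [-0.8  3.8 -1.9] M [ 0.767 -0.027 -0.436] q6 -1.251
{'time': 14.9, 'joint_positions': [-0.356, 0.402, 1.457, -0.0, 1.282, -1.251], 'tool_pos': [541.16, -119.497, 228.926], 'tcp_rot': [-3.141, -0.0, 2.466], 'contact_force': [-0.817, 3.842, -1.923], 'moment': [0.767, -0.027, -0.436], 'grip_width': 21.688}
cam [489.3 -78.9 376.1]
c [ 541.08611567 -120.03986911] R [52.33526359 59.60081278 65.92586851] rim top z [217.53995045 218.86515264] span [1791  492    0    0    0    0    0    0 1515 1765 1891 1862]
spoke 67.5 z [216.28091379 217.44519954] n 2454
t 14.95 yaw deg 141.360528332829 pos [ 541.2 -119.5  228.9] F [-1.   3.9 -2.4] M [ 0.743  0.009 -0.504] q6 -1.252
```

Torque is climbing (0.22 to 0.50) and the wheel lags the tool by 2.7 deg, so this is the stop. I'll do one more small step and hold.

Request:
step_arm([
  [0,0,0,0,-0.012],
  [0,0,0,0,0],
  [0,0,0,0,0],
])

```text
time: 15.25
tool_pos: [541.3, -119.6, 228.9]
tcp_rot: [-3.141, 0.0, 2.483]
contact_force: [0.2, 2.9, -3.0]
grip_width: 21.5
finger_force: 30.0
```

```bash
python3 -c "
from h import *
st()
im,d,W=wrist('w8'); wheel(W,d,zl=197,zh=232,c0=(541,-120));st()"
```

```text
t 15.25 yaw deg 142.27589001137002 pos [ 541.3 -119.6  228.9] F [ 0.2  2.9 -3. ] M [ 0.658 -0.152 -0.451] q6 -1.268
{'time': 15.25, 'joint_positions': [-0.356, 0.403, 1.457, -0.0, 1.282, -1.268], 'tool_pos': [541.287, -119.593, 228.926], 'tcp_rot': [-3.141, 0.0, 2.483], 'contact_force': [0.243, 2.879, -3.046], 'moment': [0.658, -0.152, -0.451], 'grip_width': 21.486}
cam [488.7 -79.8 376.1]
c [ 541.05728983 -120.02396141] R [52.39271336 59.57662445 65.92404707] rim top z [217.55665527 218.84697892] span [1795  555    0    0    0    0    0    0 1461 1763 1887 1869]
spoke 66.5 z [216.2415441  217.48666133] n 2332
t 15.3 yaw deg 142.278747488339 pos [ 541.3 -119.5  228.9] F [ 0.7  2.3 -3.7] M [ 0.626 -0.143 -0.451] q6 -1.268
```

The wheel stays put at spoke 66.5–67.5 deg while the tool slides at a steady 0.45 N m, so the stem is on its stop. Now I ease it back clockwise by a quarter turn plus the wind-up.

Request:
step_arm([
  [0,0,0,0.0002,0.03],
  [0,0,0,0.00048,0.08],
  [0,0,0,0.00048,0.08],
  [0,0,0,0.00048,0.08],
  [0,0,0,0.00048,0.08],
  [0,0,0,0.00048,0.08],
  [0,0,0,0.00048,0.08],
  [0,0,0,0.00048,0.08],
])

```text
time: 16.1
tool_pos: [541.3, -119.6, 227.5]
tcp_rot: [3.141, 0.001, 1.553]
contact_force: [-0.5, 2.6, -1.9]
grip_width: 21.3
finger_force: 30.0
```

Request:
step_arm([
  [0,0,0,0.00048,0.08],
  [0,0,0,0.00048,0.08],
  [0,0,0,0.00048,0.08],
  [0,0,0,0.00048,0.08],
  [0,0,0,0.00048,0.08],
  [0,0,0,0.0002,0.05],
  [0,0,0,0,0],
])

```text
time: 16.8
tool_pos: [541.3, -119.6, 226.1]
tcp_rot: [3.141, 0.0, 0.85]
contact_force: [-0.9, 3.0, -1.9]
grip_width: 21.6
finger_force: 30.0
```

```bash
python3 -c "
from h import *
st()
im,d,W=wrist('w9'); wheel(W,d,zl=195,zh=229,c0=(541,-120))"
```

```text
t 16.8 yaw deg 48.70402413353512 pos [ 541.3 -119.6  226.1] F [-0.9  3.  -1.9] M [0.488 0.014 0.147] q6 0.366
{'time': 16.8, 'joint_positions': [-0.355, 0.405, 1.462, -0.0, 1.275, 0.366], 'tool_pos': [541.326, -119.55, 226.081], 'tcp_rot': [3.141, 0.0, 0.85], 'contact_force': [-0.904, 2.997, -1.948], 'moment': [0.488, 0.014, 0.147], 'grip_width': 21.61}
cam [584.8 -70.5 373.2]
c [ 540.99796591 -120.00130829] R [52.02071131 59.46552302 65.84346367] rim top z [214.78935547 216.07334303] span [   0    0    0    0    9 1660 1781 1886 1821 1813  381    0]
spoke 99.0 z [213.5911607  214.63546476] n 2756
```

Request:
step_arm([
  [0.35,0,0,0,0],
  [0.35,0,0,0,0],
  [0.35,0,0,0,0],
  [0.35,0,0,-0.02,0],
  [0.35,0,0,-0.06,0],
  [0.35,0,0,-0.08,0],
  [0.35,0,0,-0.06,0],
  [0.35,0,0,0,0],
])

```text
time: 17.65
tool_pos: [542.7, -120.2, 341.7]
tcp_rot: [3.132, -0.003, 0.85]
contact_force: [0.2, 1.4, -0.3]
grip_width: 32.2
finger_force: 0.0
```

Request:
step_arm([
  [0.35,0,0,0,0],
  [0.35,0,0,0,0],
])

```text
time: 17.85
tool_pos: [540.8, -119.4, 334.9]
tcp_rot: [-3.14, 0.001, 0.85]
contact_force: [-0.8, 0.0, 0.1]
grip_width: 32.3
finger_force: 0.0
```

```bash
python3 -c "
from h import *
im,d,W=wrist('w10'); wheel(W,d,zl=195,zh=229,c0=(541,-120));st()"
```

```text
{'time': 17.85, 'joint_positions': [-0.356, 0.344, 1.255, -0.0, 1.544, 0.365], 'tool_pos': [540.753, -119.41, 334.946], 'tcp_rot': [-3.14, 0.001, 0.85], 'contact_force': [-0.764, 0.045, 0.111], 'moment': [-0.046, -0.0, -0.029], 'grip_width': 32.281}
cam [584.5 -70.5 482. ]
c [ 541.46065055 -118.88089489] R [52.07011031 57.96193699 64.92533221] rim top z [214.61478137 216.07828129] span [113 173 155 291 570 643 645 672 647 658 580 431]
spoke 97.75 z [213.55714351 214.54466522] n 1284
t 17.9 yaw deg 48.68846109873576 pos [ 540.7 -119.3  334.7] F [ 0.2 -1.   0.8] M [-0.011 -0.011  0.001] q6 0.365
```

View pics/w10.png

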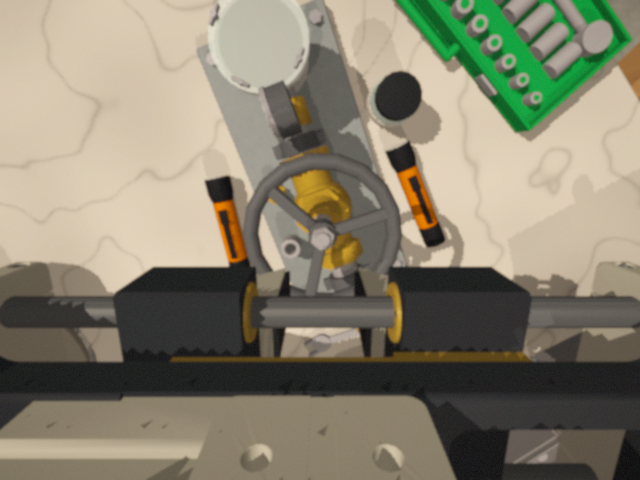

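The wheel at about (322,235) is free, about 86 deg back from the stop. The fingers are clear above it and the bystanders in view look undisturbed.

```bash
python3 -c "
from plant import bot
print(bot.close_job())"
```

```text
the job is handed in; nothing more can be done
None
```

I opened the valve until the stem met its stop (wheel torque about 0.45 N m), eased the wheel back about 86° clockwise, let go, and handed the job in at about 18 s; the hand-in gave no verdict.

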